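Pack out the short-stroke clamp on a gearbox housing

TASK

Slide the gearbox housing sideways on the tooling plate, without lifting it, from its parking outline into the working outline, square and up against the end stop. One packing plate already stands at the clamp jaw: stand more plates from the rack beside it in the gap between the housing and the jaw, one at a time, until the jaw, pushed forward by its post, nips the pack before it runs out of travel; leave the plates you do not need in the rack. Finish while holding: keep pushing the jaw firmly so that it holds the upright pack against the housing, do not let go, and leave everything else on the bench alone.

Things in the scene. Friction and masses are not known exactly. Their poses are not given: they have to be found in the camera images.
- bed: (all sizes here in mm) fixed aluminium tooling plate, 280 (its x) x 240 (its y) x 12 thick, flat on the bench; origin under its centre, top face 12 above origin. Its x is the clamping direction (from the clamp to the end stop), roughly away from the robot. Two dark outlines are drawn on it: a large parking outline (100 x 90) and, against the end stop, the working outline (74 x 64).
- stop_face (a point): point at plate-top height at the middle of the working face of the fixed end stop (steel bar 100 wide, 22 thick, 28 high above the plate). Axes as the plate's: x points into the stop, so the working line runs from here along -x.
- park_mark (a point): centre of the parking outline, at plate-top height, where the housing starts (off-centre and somewhat turned)
- housing: loose aluminium gearbox housing, 0.5 kg or so: block 70 (its x) x 60 (its y) x 28 high with a square boss on its middle, 34 x 34, from 28 to 68 above its underside, a good grip from above (70 to 71 high with its shaft stub). Origin at the centre of its underside, z up. At home its +x face touches the end stop.
- clamp: fixed base of the short-stroke clamp, bolted to the plate on the working line facing the end stop; origin at plate-top height, straight below the face of the open jaw (the clamp stands at a different distance from the stop each time). Axes as the plate's. Its guide block, 24 high, lies 65 to 100 behind the origin.
- jaw (a joint): travel of the clamp's sliding jaw in m: 0 = open, grows towards the end stop; it runs onto its own end at 0.017. A return spring drives it open with 3 N at 0, growing to 5.6 N at 0.017, so it only stays forward while something pushes it.
- jaw_face (a point): moves with the jaw: point on its face, middle, at plate-top height; x towards the end stop. The jaw block is 30 long, 50 wide, 28 high.
- post_back (a point): moves with the jaw: middle of the rear (-x) side of the jaw's upright push post, 50 above the plate top. The post is 14 thick along x, 40 wide, and rises from 28 to 75 above the plate; push it along +x.
- rack: fixed plywood rack, 144 (its x) x 64 x 24 high, with three slots 16 wide, 40 apart along its x, slot floor 8 above the bench
- packer0: loose steel packing plate (one of four alike, about 0.24 kg), 12 thick (its x), standing upright on the tooling plate, 1 mm in front of the open jaw: lower part 50 wide (its y) and 30 high, above it a round-topped grip tab 8 thick (in the middle of the 12) and 30 wide, from 30 to 68, flat-sided up to 53; take it by its 30 width. Origin at the centre of its underside, z up.
- packer1: loose steel packing plate (one of four alike, about 0.24 kg), 12 thick (its x), standing upright in rack slot 1 of 3: lower part 50 wide (its y) and 30 high, above it a round-topped grip tab 8 thick (in the middle of the 12) and 30 wide, from 30 to 68, flat-sided up to 53; take it by its 30 width. Origin at the centre of its underside, z up.
- packer2: loose steel packing plate (one of four alike, about 0.24 kg), 12 thick (its x), standing upright in rack slot 2 of 3: lower part 50 wide (its y) and 30 high, above it a round-topped grip tab 8 thick (in the middle of the 12) and 30 wide, from 30 to 68, flat-sided up to 53; take it by its 30 width. Origin at the centre of its underside, z up.
- packer3: loose steel packing plate (one of four alike, about 0.24 kg), 12 thick (its x), standing upright in rack slot 3 of 3: lower part 50 wide (its y) and 30 high, above it a round-topped grip tab 8 thick (in the middle of the 12) and 30 wide, from 30 to 68, flat-sided up to 53; take it by its 30 width. Origin at the centre of its underside, z up.
- bearing: loose ball-bearing ring lying flat on the tooling plate, 32 dia x 10; a bystander (leave it alone).
- tape: loose roll of white tape lying flat, 90 dia x 24; a bystander (leave it alone).
- meter: loose red multimeter, 150 x 85 x 36, lying flat; a bystander (leave it alone).
- driver: loose orange-handled screwdriver lying on the bench; a bystander (leave it alone).
- tin: loose open steel dish, 68 dia x 32; a bystander (leave it alone).
- motor: loose small electric motor lying along its x, about 82 x 44 x 44; a bystander (leave it alone).
- oiler: loose oil bottle standing upright, 44 dia x 110; a bystander (leave it alone).

How it is judged:
By the outcome, as a careful person would: the job done as asked, in the order asked, and still so for the second after the job is handed in, while the arm keeps its last pose, push and grip.
It also fails if it takes over 72 s, if anything falls off the work surface, if the arm or the gripper's body presses on something with over 40 N, if the wrist force passes 120 N, or if a joint passes its speed limit or range.

ROBOT

A 6-joint arm with a two-finger parallel gripper is mounted at the origin on the work surface. World frame = base frame: x ahead of the robot, y to its left, z up, the work surface at z = 0. Lengths are in m, angles in rad, forces in N, time in s.
With the tool pointing down it reaches from about 0.275 to 0.975 m from the base axis. Payload 8.4 kg.
Tool frame: the origin (TCP) lies on the front face of the gripper's body, between the roots of the fingers; the fingertips stand 88 mm ahead of it and the grasp point (between the pads) lies 69 mm ahead of it (env.tip_reach is the z of the fingertips in the tool frame, in m); z points along the fingers, y is the line along which they close (so a half turn about z gives the same grasp; the last joint's range is limited). The gripper opens to 92 mm and grips with 3 to 60 N. Pads are 20 mm wide; open, the fingers measure 128 mm over their backs; the gripper's body (75 mm by 189 mm) begins 69 mm behind the grasp point.
Start: joints at [1.158, 0.353, 1.633, -0, 1.155, -0.002], TCP at [0.25, 0.573, 0.303] pointing down, gripper open.
Joint ranges: [-2.63, 2.63], [-0.92, 2.1], [0.06, 2.66], [-1.3, 4.44], [0, 2.69], [-3.02, 3.02]. Speed limits (rad/s): [2.22, 2.22, 2.79, 3.14, 3.14, 3.14].

INTERFACE

Orientations are given as a unit quaternion [x, y, z, w].
In Python, from rig import env gives the robot as it stands.
- The arm moves only by the shell command python3 inch.py 'ROWS' [FORCE]. ROWS is a JSON list of rows, 1 to 8 of them, each an object with the fields aperture (the opening from 0.0 (shut) to 1.0 (fully open)), d (a list: dx, dy, dz in units of 20 mm), rot (a list: a rotation vector rx, ry, rz in units of 0.2 rad); a field left out counts as zero (the opening has to be given); each row shifts and turns the commanded pose from where the row before left it, along the tool's axes as they then stand; what a row does not reach is not made up. A row lasts 1/12 s, in which the tool goes at most 0.0417 m and 0.125 rad, less where a joint would pass 70% of its speed; a pose out of reach is approached as far as the arm can. The fingers move at their own pace and stop on an object; FORCE is the grip in N (left out, the last holds). Time passes only in rows, so rows that do not move let the fingers close. It prints the time, the measured TCP pose, the force, the opening and the grip force at its end. Input that does not fit is refused with a message, and nothing moves.
- env.get_obs(): the state, without advancing time (a new reading comes with each control period).
- env.read_camera(name): name is "scene" or "side" or "wrist"; returns the picture (384x512x3 uint8, red, green, blue); there is no depth.
- env.camera_model(name): a dict with "K" (3x3 intrinsics, pixels), "distortion" ([k1, k2, p1, p2, k3] as OpenCV has them; the pictures are not rectified), "rvec" (rotation vector, rad) and "tvec" (3), from world to camera coordinates, as OpenCV has them. Camera axes: x right, y down, z forward; pixel columns grow to the right and rows downward; lengths in m; the calibration is good to about 2 mm. A picture is of the moment at which its call begins: read the wrist's pose just before it. camera_model takes no time and is no camera call; for the wrist camera it gives the pose at the moment of the call.
- env.job_done(): hands the job in; it is judged then, once.
The state is a dict: "time": time; "joint_positions": joint angles; "qvel": joint speeds; "joint_torque": joint torques, N m; "tcp_pos": TCP position; "ee_rot": TCP orientation; "force": force on the tool from outside, world axes, zero at the start; "ft_torque": the same for the moment, N m; "grip_width": opening from 0.0 (shut) to 1.0 (fully open); "grasp_force": force on a finger pad.
Only numpy, scipy, OpenCV 4.12 (cv2) and the standard library are available. Lean on these libraries where they do the work, as an engineer would, in place of code of your own. Each camera call takes 0.05 s, during which the arm holds its last target. There are 200 camera calls.

## Working session

There is one attempt and no reset: what is moved stays moved. The work goes in short steps, Python scripts to look and compute and a shell command to move; the robot and the scene stay as the last step left them, time stands still between calls to the robot, and variables do not carry over. Pictures are saved under pics/ and viewed, at most 10 in all, crops included, and the job is handed in when it is done.

```bash
ls; mkdir -p pics; python3 - <<'E'
from rig import env
import cv2
for n in ("scene","side"):
    im=env.read_camera(n); cv2.imwrite(f"pics/{n}0.png",im[:,:,::-1])
    m=env.camera_model(n); print(n,m)
print(env.get_obs())
E
```

```text
inch.py
pics
rig.py
scene {'K': array([[383.19564809,   0.        , 263.18106274],
       [  0.        , 383.19564809, 196.40631706],
       [  0.        ,   0.        ,   1.        ]]), 'distortion': array([-0.1241607,  0.       ,  0.       ,  0.       ,  0.       ]), 'rvec': array([ 1.9332573 ,  1.29268334, -0.60535303]), 'tvec': array([-0.1849299 , -0.26009534,  1.60104306])}
side {'K': array([[436.10224373,   0.        , 255.91115747],
       [  0.        , 436.10224373, 190.55900953],
       [  0.        ,   0.        ,   1.        ]]), 'distortion': array([-0.00560915,  0.        ,  0.        ,  0.        ,  0.        ]), 'rvec': array([ 2.1279971 , -0.58232638,  0.32081135]), 'tvec': array([-0.47751925,  0.21188304,  0.92998588])}
{'time': 0.1, 'joint_positions': array([ 1.15758926e+00,  3.53593583e-01,  1.63401781e+00, -3.87483234e-05,
        1.15518535e+00, -2.35515341e-03]), 'qvel': array([ 0.00089305, -0.00081121, -0.00142156, -0.00118352, -0.00037581,
        0.00011688]), 'joint_torque': array([-1.02735808e-03, -5.94903052e+01, -3.34930086e+01,  6.99212495e-02,
        1.83952233e-02, -3.50931214e-05]), 'tcp_pos': array([0.24947673, 0.57270932, 0.30204747]), 'ee_rot': array([ 2.03976472e-01,  9.78975605e-01, -5.92754223e-04, -1.06857080e-04]), 'force': array([-0.13892071, -0.11549664,  0.67777785]), 'ft_torque': array([-0.02804459,  0.0344737 ,  0.03807138]), 'grasp_force': 0.0, 'grip_width': 0.9976403113722351}
```
```bash
python3 - <<'E'
import cv2,numpy as np
a=cv2.imread("pics/side0.png");b=cv2.imread("pics/scene0.png")
cv2.imwrite("pics/a.png",cv2.resize(a,(800,600),interpolation=cv2.INTER_CUBIC))
cv2.imwrite("pics/b.png",cv2.resize(b,(800,600),interpolation=cv2.INTER_CUBIC))
E
```

View pics/a.png

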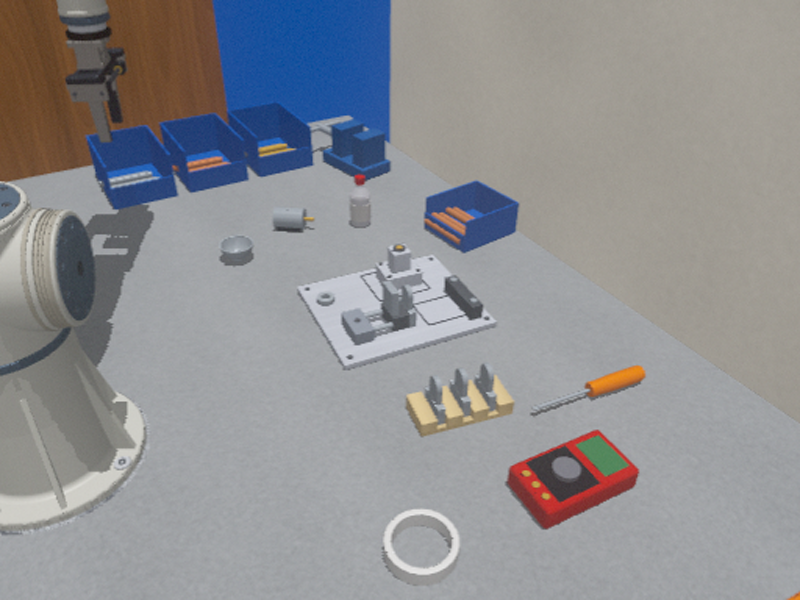

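View pics/b.png

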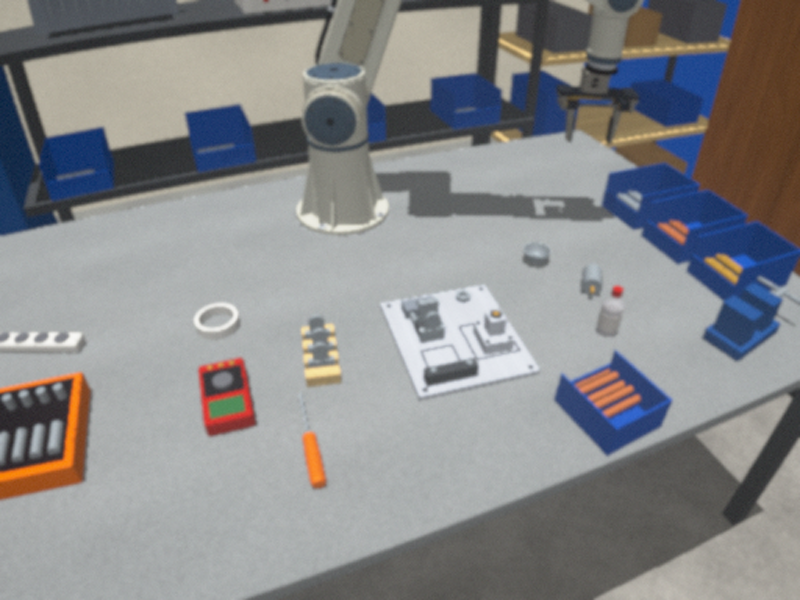

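The side picture (800 px scale) shows the bed with corners (299,288), (430,256), (494,321) and (347,365). The housing boss is at (399,255), the clamp at (370,320), the stop at (463,296) and the rack at (460,400). Next I compute rough positions and write helpers.

```bash
cat > h.py <<'E'
import numpy as np, cv2
from rig import env
from scipy.spatial.transform import Rotation as R
def ray(m,px):
    u=cv2.undistortPointsIter(np.array(px,float).reshape(-1,1,2),m["K"],m["distortion"],None,None,(3,50,1e-10))[:,0] if hasattr(cv2,'undistortPointsIter') else cv2.undistortPoints(np.array(px,float).reshape(-1,1,2),m["K"],m["distortion"])[:,0]
    Rm=cv2.Rodrigues(np.array(m["rvec"],float))[0]
    d=np.c_[u,np.ones(len(u))]@Rm
    return -Rm.T@np.array(m["tvec"]).ravel(), d
def onz(m,px,z):
    c,d=ray(m,px); return c+d*((z-c[2])/d[:,2])[:,None]
def two(m1,p1,m2,p2):
    c1,d1=ray(m1,[p1]);c2,d2=ray(m2,[p2]);d1=d1[0]/np.linalg.norm(d1);d2=d2[0]/np.linalg.norm(d2)
    s=np.linalg.lstsq(np.c_[d1,-d2],c2-c1,rcond=None)[0]
    return (c1+s[0]*d1+c2+s[1]*d2)/2, np.linalg.norm(c1+s[0]*d1-c2-s[1]*d2)
def proj(m,P): return cv2.projectPoints(np.array(P,float).reshape(-1,1,3),np.array(m["rvec"],float),np.array(m["tvec"],float),m["K"],m["distortion"])[0][:,0]
def st():
    o=env.get_obs(); return o["tcp_pos"],R.from_quat(o["ee_rot"]),o
def delta(p,yaw=None):
    """tool-axes shift (m) to move the TCP to p, and turn about tool z (rad) to bring the tool y to world yaw"""
    t,r,_=st(); d=r.inv().apply(np.array(p)-t); y=r.apply([0,1,0]); z=r.apply([0,0,1])
    out=[np.round(d,4)]
    if yaw is not None:
        a=np.arctan2(y[1],y[0]); e=(yaw-a+np.pi/2)%np.pi-np.pi/2
        out.append(round(-e,4))   # tool z is down
    tl=np.cross(z,[0,0,-1]); out.append(np.round(r.inv().apply(tl),4)); return out
E
python3 - <<'E'
from h import *
m=env.camera_model("side");k=0.64
S=lambda L,z:print(onz(m,np.array(L)*k,z).round(3).tolist())
S([(299,288),(430,256),(494,321),(347,365)],.012)
S([(420,433),(513,408)],0)
S([(399,248)],.08)
m=env.camera_model("scene")
S([(381,300),(485,286),(537,369),(420,394)],.012)
S([(308,385),(341,381)],0)
w=env.camera_model("wrist");t,r,_=st()
Rm=cv2.Rodrigues(w["rvec"])[0];C=-Rm.T@w["tvec"]
print("cam in tool",r.inv().apply(C-t),"axis",r.inv().apply(Rm[2]),"xaxis",r.inv().apply(Rm[0]),w["K"],w["distortion"])
E
```

```text
[[0.451, 0.179, 0.012], [0.719, 0.153, 0.012], [0.699, -0.078, 0.012], [0.428, -0.053, 0.012]]
[[0.456, -0.223, 0.0], [0.603, -0.251, 0.0]]
[[0.623, 0.114, 0.08]]
[[0.419, -0.045, 0.012], [0.458, 0.186, 0.012], [0.725, 0.154, 0.012], [0.699, -0.075, 0.012]]
[[0.591, -0.254, 0.0], [0.604, -0.194, -0.0]]
cam in tool [ 0.08452733 -0.00014538 -0.0828119 ] axis [-2.93901674e-01  6.43961938e-04  9.55835442e-01] xaxis [ 2.53455348e-04  9.99999790e-01 -5.95783361e-04] [[286.85984779   0.         256.59728543]
 [  0.         286.85984779 189.22986215]
 [  0.           0.           1.        ]] [-0.01937264  0.          0.          0.          0.        ]
```

Units first: shifts go in units of 20 mm and turns go in units of 0.2 rad. So -0.031 m is -1.55, -0.027 m is -1.35.

```bash
python3 inch.py '[{"aperture":1,"d":[-1.55,-1.35,-0.175]},{"aperture":1,"d":[-1.55,-1.35,-0.175]},{"aperture":1,"d":[-1.55,-1.35,-0.175]},{"aperture":1,"d":[-1.55,-1.35,-0.175]},{"aperture":1,"d":[-1.55,-1.35,-0.175]},{"aperture":1,"d":[-1.55,-1.35,-0.175]},{"aperture":1,"d":[-1.55,-1.35,-0.175]}]'
python3 inch.py '[{"aperture":1,"d":[-1.55,-1.35,-0.175]},{"aperture":1,"d":[-1.55,-1.35,-0.175]},{"aperture":1,"d":[-1.55,-1.35,-0.175]},{"aperture":1,"d":[-1.55,-1.35,-0.175]},{"aperture":1,"rot":[0,0,-0.535]},{"aperture":1,"rot":[0,0,-0.535]},{"aperture":1,"rot":[0,0,-0.535]}]'
python3 inch.py '[{"aperture":1},{"aperture":1}]'
python3 - <<'E'
from h import *
print(delta([.5,.03,.34],np.deg2rad(84.5)), st()[0])
E
```

```text
time: 0.68
tcp_pos: [0.3733, 0.3111, 0.3272]
ee_rot: [0.204, 0.979, -0.0, -0.0]
force: [0.8, -0.2, -0.5]
grip_width: 0.997
grasp_force: 0.0
time: 1.27
tcp_pos: [0.4439, 0.1634, 0.341]
ee_rot: [0.044, 0.999, -0.0, -0.0]
force: [0.1, -0.8, 0.5]
grip_width: 1.002
grasp_force: 0.0
time: 1.43
tcp_pos: [0.4435, 0.1644, 0.341]
ee_rot: [0.047, 0.999, -0.0, -0.0]
force: [0.1, 0.1, 0.6]
grip_width: 0.998
grasp_force: 0.0
[array([-0.0688, -0.1286,  0.001 ]), np.float64(0.0027), array([-0.0002, -0.0004,  0.    ])] [0.44349013 0.16443682 0.3409942 ]
```

```bash
cat > snap.py <<'E'
import sys,pickle
from h import *
n=sys.argv[1]; cam=sys.argv[2] if len(sys.argv)>2 else "wrist"
t,r,_=st(); m=env.camera_model(cam); im=env.read_camera(cam)
cv2.imwrite(f"pics/{n}.png",im[:,:,::-1]); pickle.dump(m,open(f"pics/{n}.pkl","wb"))
E
python3 snap.py w1
python3 inch.py '[{"aperture":1,"d":[-0.86,-1.6,0]},{"aperture":1,"d":[-0.86,-1.6,0]},{"aperture":1,"d":[-0.86,-1.6,0]},{"aperture":1,"d":[-0.86,-1.6,0]},{"aperture":1},{"aperture":1}]'
python3 snap.py w2
python3 -c "
import cv2
a=cv2.imread('pics/w2.png');cv2.imwrite('pics/w2b.png',cv2.resize(a,(800,600),interpolation=cv2.INTER_CUBIC))"
```

```text
time: 1.98
tcp_pos: [0.501, 0.0298, 0.3409]
ee_rot: [0.048, 0.999, 0.0, -0.0]
force: [-0.9, 0.3, 0.3]
grip_width: 0.999
grasp_force: 0.0
```

View pics/w2b.png

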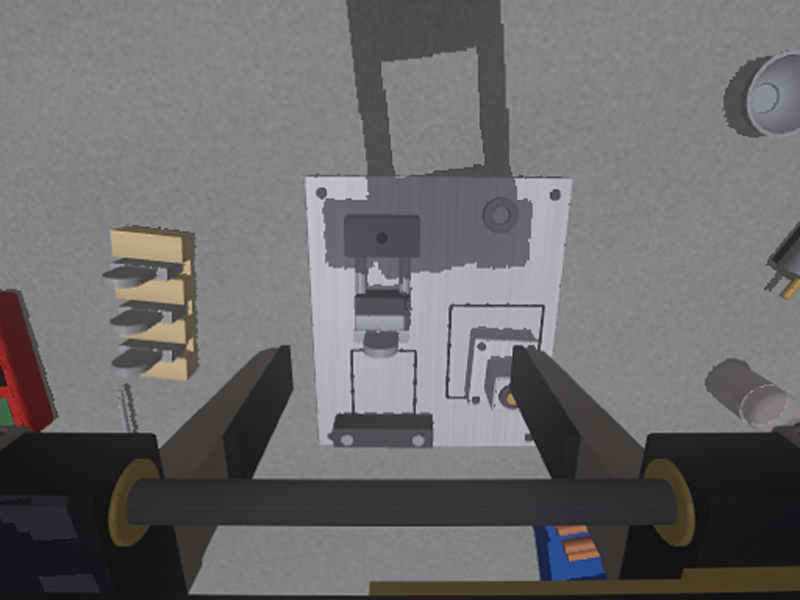

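The wrist picture (800 px scale) shows the bed from (305,177) to (572,178), with the clamp base at (382,237) and jaw post at (382,300). Packer0 is at (380,340), the stop at (382,430) and the working outline at (352–415, 350–413). The housing is near (500,370), partly behind a finger, and the rack slots are at (145,272), (145,318) and (145,360). I'll move forward for a clear view.

To row units: -0.034 m is -1.7, -0.033 m is -1.65.

```bash
python3 inch.py '[{"aperture":1,"d":[-1.65,0,0]},{"aperture":1,"d":[-1.65,0,0]},{"aperture":1,"d":[-1.7,0,0]},{"aperture":1},{"aperture":1}]'
python3 snap.py w3
python3 -c "
import cv2
a=cv2.imread('pics/w3.png')[20:275,40:380];cv2.imwrite('pics/w3b.png',cv2.resize(a,(800,600),interpolation=cv2.INTER_CUBIC))"
```

```text
time: 2.45
tcp_pos: [0.6006, 0.0234, 0.3403]
ee_rot: [0.045, 0.999, 0.0, -0.001]
force: [-0.3, 0.1, 0.2]
grip_width: 0.999
grasp_force: 0.0
```

View pics/w3b.png

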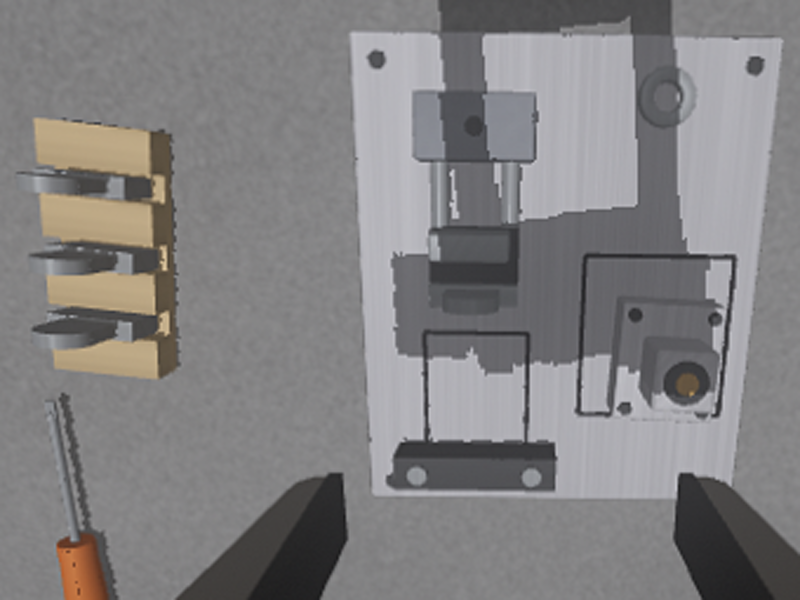

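The crop (scale 0.425, offset 40,20) shows these:
- Bed: corners (350,33), (781,38), (735,498) and (374,496).
- Working outline: near corners (426,334) and (528,334).
- Parking outline: (585,256), (735,257), (722,414) and (578,414).
- Housing: stub at (687,382).
- Clamp: jaw post around (474,246), packer0's tab at (470,300).
- Stop: face along row 442.
- Rack: plates at rows 183, 258 and 330.

```bash
python3 - <<'E'
from h import *
import pickle
m=pickle.load(open("pics/w3.pkl","rb"));m2=pickle.load(open("pics/w2.pkl","rb"));m1=pickle.load(open("pics/w1.pkl","rb"))
c=lambda L:np.array(L,float)*.425+[40-.29,20-.29]
b=onz(m,c([(350,33),(781,38),(735,498),(374,496)]),.012);print("bed",b.round(4).tolist(),b.mean(0).round(4))
e=lambda a,b_:np.degrees(np.arctan2(*(b_-a)[1::-1]))
print("yaw",e(b[0],b[3]),e(b[1],b[2]),e(b[0],b[1])-90,e(b[3],b[2])-90, [np.linalg.norm(b[i]-b[i-1]) for i in range(4)])
yaw=np.deg2rad(np.mean([e(b[0],b[3]),e(b[1],b[2]),e(b[0],b[1])-90,e(b[3],b[2])-90]));o=b.mean(0)
def B(px,z):
    P=onz(m,c(px),z);d=P[:,:2]-o[:2];return np.round(np.c_[d@[np.cos(yaw),np.sin(yaw)],d@[-np.sin(yaw),np.cos(yaw)]]*1000,1).tolist()
print("yaw",yaw,o)
print("work near",B([(426,334),(528,334)],.012)," work far",B([(428,442),(526,442)],.012))
print("park",B([(585,256),(735,257),(722,414),(578,414)],.012))
print("hous top",B([(624,298),(722,304),(718,418),(610,415)],.04))
print("boss top",B([(655,352),(718,352)],.08),"stub",B([(687,382)],.0825))
print("stop top",B([(397,459),(554,459),(554,489)],.04))
print("guide top",B([(413,92),(535,92),(535,160),(413,160)],.036))
print("jaw post top",B([(431,233),(518,228),(508,262),(440,262)],.087))
print("packer0 tab top",B([(443,302),(498,302)],.065))
print("stub 3d",two(m,c([(687,382)])[0],m2,np.array((511,396))*.64-.18))
E
```

```text
bed [[0.4247, -0.0487, 0.012], [0.4479, 0.1877, 0.012], [0.7246, 0.164, 0.012], [0.7014, -0.0763, 0.012]] [0.5746 0.0567 0.012 ]
yaw -5.697822517340146 -4.909479881988774 -5.6091836512954245 -5.5126624738460634 [np.float64(0.27813617632811327), np.float64(0.23755911261649254), np.float64(0.2777499203291956), np.float64(0.24138157785458342)]
yaw -0.09481129635171906 [0.57463845 0.05666649 0.012     ]
work near [[28.8, -82.2], [28.5, -19.1]]  work far [[100.1, -83.1], [99.8, -19.4]]
park [[-19.2, 14.5], [-19.3, 104.7], [80.0, 106.4], [80.5, 13.7]]
hous top [[1.6, 34.4], [4.7, 90.7], [73.3, 94.9], [71.7, 29.9]]
boss top [[23.7, 45.3], [23.5, 78.3]] stub [[39.2, 62.7]]
stop top [[100.7, -98.9], [100.2, -3.0], [120.2, -2.5]]
guide top [[-106.2, -82.3], [-106.6, -17.8], [-72.5, -17.2], [-72.1, -83.4]]
jaw post top [[-36.4, -69.0], [-39.0, -26.8], [-22.7, -31.5], [-22.5, -64.9]]
packer0 tab top [[0.6, -66.1], [0.4, -36.8]]
stub 3d (array([0.61904675, 0.11413707, 0.08380288]), np.float64(0.00178572136434568))
```

```bash
python3 - <<'E'
from h import *
print(delta([.619,.114,.25],np.pi/2-.0948-.04))
E
```

```text
[array([-0.0115,  0.092 ,  0.0905]), np.float64(0.0457), array([ 0.0001, -0.002 ,  0.    ])]
```

To row units: 0.023 m is 1.15, 0.0226 m is 1.13, 0.045 rad is 0.225.

```bash
python3 inch.py '[{"aperture":1,"d":[-0.15,1.15,1.13]},{"aperture":1,"d":[-0.15,1.15,1.13]},{"aperture":1,"d":[-0.15,1.15,1.13]},{"aperture":1,"d":[-0.15,1.15,1.13],"rot":[0,0,0.225]},{"aperture":1},{"aperture":1}]'
python3 snap.py w4
python3 -c "
import cv2
a=cv2.imread('pics/w4.png')[90:270,140:380];cv2.imwrite('pics/w4b.png',cv2.resize(a,(800,600),interpolation=cv2.INTER_CUBIC))"
```

```text
time: 3.0
tcp_pos: [0.6185, 0.1139, 0.2499]
ee_rot: [0.066, 0.998, -0.0, -0.002]
force: [-0.4, -0.3, 0.7]
grip_width: 0.999
grasp_force: 0.0
```

View pics/w4b.png

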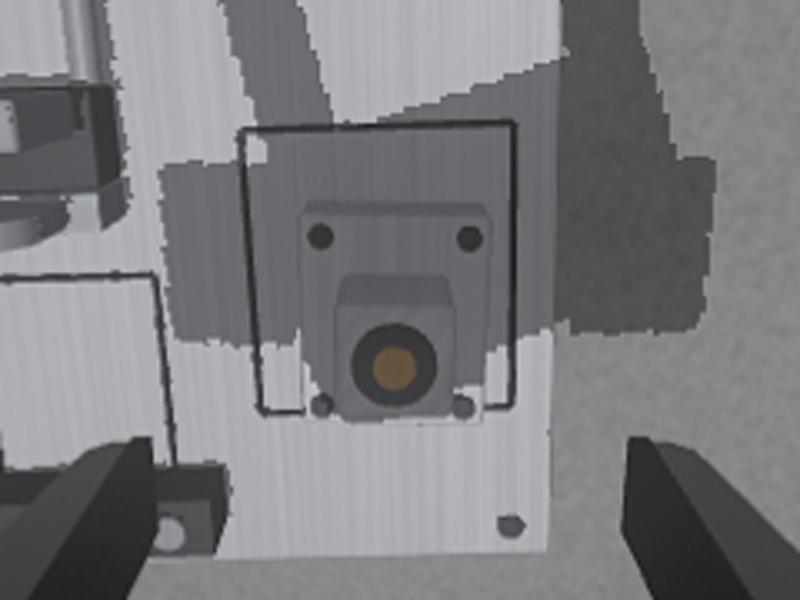

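The housing has screws at (320,236), (469,239), (321,405) and (463,407). Its boss top runs (343,304)–(450,304) with the far edge at row 416, and the stub is at (394,368).

```bash
python3 - <<'E'
from h import *
import pickle
m=pickle.load(open("pics/w4.pkl","rb"));m3=pickle.load(open("pics/w3.pkl","rb"))
c=lambda L:np.array(L,float)*.3+[140-.35,90-.35]
s=onz(m,c([(320,236),(469,239),(463,407),(321,405)]),.04);print(s.round(4).tolist(),s.mean(0))
e=lambda a,b:np.degrees(np.arctan2(*(b-a)[1::-1]))
print(e(s[0],s[1])-90,e(s[0],s[3]))
q=onz(m,c([(343,304),(450,304),(455,416),(338,416)]),.08);print(q.round(4).tolist(),q.mean(0),e(q[0],q[1])-90,e(q[3],q[2])-90)
blk=onz(m,c([(302,216),(490,219)]),.04);print(blk,e(blk[0],blk[1])-90)
p,er=two(m,c([(394,368)])[0],m3,np.array((687,382))*.425+[39.7,19.7]);print("stub",p,er,onz(m,c([(394,368)]),.0825))
b=onz(m,c([(546,551),(561,0)]),.012);print(b,e(b[1],b[0]))
E
```

```text
[[0.5896, 0.096, 0.04], [0.5966, 0.1418, 0.04], [0.652, 0.1338, 0.04], [0.6452, 0.0877, 0.04]] [0.6208365  0.11480701 0.04      ]
-8.715401554809205 -8.428758506802632
[[0.6016, 0.1033, 0.08], [0.6055, 0.1324, 0.08], [0.6384, 0.1301, 0.08], [0.6341, 0.0971, 0.08]] [0.61990471 0.11570975 0.08      ] -7.544889574239036 -7.546444617013464
[[0.58263436 0.09139036 0.04      ]
 [0.59119257 0.14888514 0.04      ]] -8.46641815801216
stub [0.61947019 0.11487733 0.08501165] 0.001268004644524923 [[0.62099781 0.11485172 0.0825    ]]
[[0.7252823  0.15938529 0.012     ]
 [0.52947487 0.18074754 0.012     ]] -6.226245077077656
```

```bash
python3 inch.py '[{"aperture":1,"d":[-0.1,0.025,1.5],"rot":[0,0,0.08]},{"aperture":1,"d":[0,0,1.5]},{"aperture":1,"d":[0,0,1.5]},{"aperture":1,"d":[0,0,1.2]},{"aperture":0.6,"d":[0,0,0.2]},{"aperture":0.3},{"aperture":0.2},{"aperture":0.2}]' 25
python3 inch.py '[{"aperture":0.2},{"aperture":0.2},{"aperture":0.2}]'
python3 - <<'E'
from h import *
t,r,o=st()
print(t,r.as_rotvec(),r.apply([0,1,0]))
yaw=-.0955;ex=np.array([np.cos(yaw),np.sin(yaw),0]);ey=np.array([-ex[1],ex[0],0]);bo=np.array([.57464,.05667,0])
# target: housing centre at bed (100.3-35, -51); first waypoint 8 mm short
for x in(55.,64.): print(x,delta(list((bo+ex*x/1e3-ey*.051)[:2])+[t[2]],np.pi/2+yaw))
E
```

```text
time: 3.72
tcp_pos: [0.6237, 0.1126, 0.1353]
ee_rot: [0.075, 0.997, 0.0, 0.002]
force: [0.7, 0.2, 0.5]
grip_width: 0.731
grasp_force: 0.0
time: 3.97
tcp_pos: [0.6229, 0.1128, 0.1338]
ee_rot: [0.075, 0.997, 0.0, 0.001]
force: [0.7, -0.4, 0.3]
grip_width: 0.511
grasp_force: 0.0
[0.62294769 0.11276159 0.1338207 ] [2.36481477e-01 3.13122419e+00 5.80033992e-04] [1.50190285e-01 9.88656993e-01 4.77666588e-04]
55.0 [array([-0.0184, -0.1106, -0.    ]), np.float64(-0.0553), array([ 0.0005,  0.0014, -0.    ])]
64.0 [array([-0.0274, -0.1101, -0.    ]), np.float64(-0.0553), array([ 0.0005,  0.0014, -0.    ])]
```

```bash
python3 inch.py '[{"aperture":0.2},{"aperture":0.2},{"aperture":0.2},{"aperture":0.2}]'
python3 - <<'E'
from h import *
t,r,o=st();print(t,o["grip_width"],o["grasp_force"])
E
```

```text
time: 4.3
tcp_pos: [0.6228, 0.113, 0.1332]
ee_rot: [0.075, 0.997, 0.0, 0.0]
force: [-0.2, 1.3, 4.6]
grip_width: 0.368
grasp_force: 25.0
[0.62278711 0.11297171 0.13315729] 0.3676282143963534 25.00057429075241
```

```bash
python3 inch.py '[{"aperture":0.2,"d":[-0.45,0,0]},{"aperture":0.2,"d":[-0.45,0,0],"rot":[0,0,-0.275]},{"aperture":0.2,"d":[0,-0.75,0]},{"aperture":0.2,"d":[0,-1,0]},{"aperture":0.2,"d":[0,-1,0]},{"aperture":0.2,"d":[0,-1,0]},{"aperture":0.2,"d":[0,-1,0]},{"aperture":0.2,"d":[0,-0.7,0]}]'
python3 inch.py '[{"aperture":0.2},{"aperture":0.2}]'
cat > bed.py <<'E'
from h import *
yaw=-.0955;ex=np.array([np.cos(yaw),np.sin(yaw),0]);ey=np.array([-ex[1],ex[0],0]);bo=np.array([.57464,.05667,0])
def bp(x,y,z=0): return bo+ex*x+ey*y+np.array([0,0,z])
def tb(p): d=np.array(p)-bo; return np.array([d@ex,d@ey,d[2]])
E
python3 - <<'E'
from bed import *
t,r,o=st();print(tb(t).round(4),o["force"],o["grasp_force"],delta(bp(.067,-.051,t[2]),np.pi/2+yaw))
E
```

```text
time: 4.97
tcp_pos: [0.6298, 0.0, 0.133]
ee_rot: [0.049, 0.999, 0.0, 0.0]
force: [1.0, 3.7, 2.5]
grip_width: 0.369
grasp_force: 25.0
time: 5.13
tcp_pos: [0.6298, -0.0004, 0.1331]
ee_rot: [0.049, 0.999, -0.001, 0.0]
force: [-1.0, -4.9, 5.4]
grip_width: 0.367
grasp_force: 25.0
[ 0.0604 -0.0515  0.1331] [-0.96047584 -4.92376653  5.41558636] 25.00091850757599 [array([-0.0066,  0.0005,  0.    ]), np.float64(-0.0018), array([-0.0016,  0.0003, -0.    ])]
```

To row units: -0.003 m is -0.15, -0.002 m is -0.1.

```bash
python3 inch.py '[{"aperture":0.2,"d":[-0.15,0,0]},{"aperture":0.2,"d":[-0.1,0,0]},{"aperture":0.2}]'
python3 inch.py '[{"aperture":0.2,"d":[-0.075,0,0]},{"aperture":0.2}]'
python3 inch.py '[{"aperture":0.2,"d":[-0.05,0,0]},{"aperture":0.2}]'
```

```text
time: 5.38
tcp_pos: [0.6337, 0.0005, 0.1331]
ee_rot: [0.048, 0.999, -0.001, -0.002]
force: [-7.4, -3.0, 12.9]
grip_width: 0.37
grasp_force: 25.0
time: 5.55
tcp_pos: [0.6347, 0.0006, 0.1331]
ee_rot: [0.048, 0.999, -0.001, -0.002]
force: [-9.1, -2.2, 12.9]
grip_width: 0.369
grasp_force: 25.0
time: 5.72
tcp_pos: [0.6355, 0.0006, 0.1331]
ee_rot: [0.048, 0.999, -0.0, -0.002]
force: [-8.9, -1.0, 14.2]
grip_width: 0.367
grasp_force: 25.0
```

To row units: -0.0015 m is -0.075.

```bash
python3 inch.py '[{"aperture":0.2,"d":[-0.075,0,0]},{"aperture":0.2}]'
python3 inch.py '[{"aperture":0.2,"d":[-0.075,0,0]},{"aperture":0.2}]'
python3 inch.py '[{"aperture":0.2,"d":[-0.075,0,0]},{"aperture":0.2}]'
```

```text
time: 5.88
tcp_pos: [0.6371, 0.0006, 0.1331]
ee_rot: [0.048, 0.999, -0.0, -0.002]
force: [-8.9, -0.5, 14.8]
grip_width: 0.369
grasp_force: 25.0
time: 6.05
tcp_pos: [0.6376, 0.0006, 0.1332]
ee_rot: [0.048, 0.999, -0.0, -0.003]
force: [-14.3, 0.7, 19.3]
grip_width: 0.37
grasp_force: 25.0
time: 6.22
tcp_pos: [0.638, 0.0006, 0.1332]
ee_rot: [0.048, 0.999, -0.0, -0.005]
force: [-18.1, 0.5, 22.8]
grip_width: 0.369
grasp_force: 25.0
```

```bash
python3 snap.py w5; python3 - <<'E'
from bed import *
t,r,o=st();print(tb(t).round(4),o["force"],o["ft_torque"],delta(bp(.067,-.051,t[2]),np.pi/2+yaw))
a=cv2.imread('pics/w5.png')[60:285,110:410];cv2.imwrite('pics/w5b.png',cv2.resize(a,(800,600),interpolation=cv2.INTER_CUBIC))
E
```

```text
[ 0.0684 -0.0498  0.1331] [-18.20306703   0.74432923  23.27948953] [ 0.20249484  2.94323457 -0.09487522] [array([ 0.0014, -0.0012,  0.    ]), np.float64(-0.0008), array([-0.0009, -0.0091, -0.    ])]
```

View pics/w5b.png

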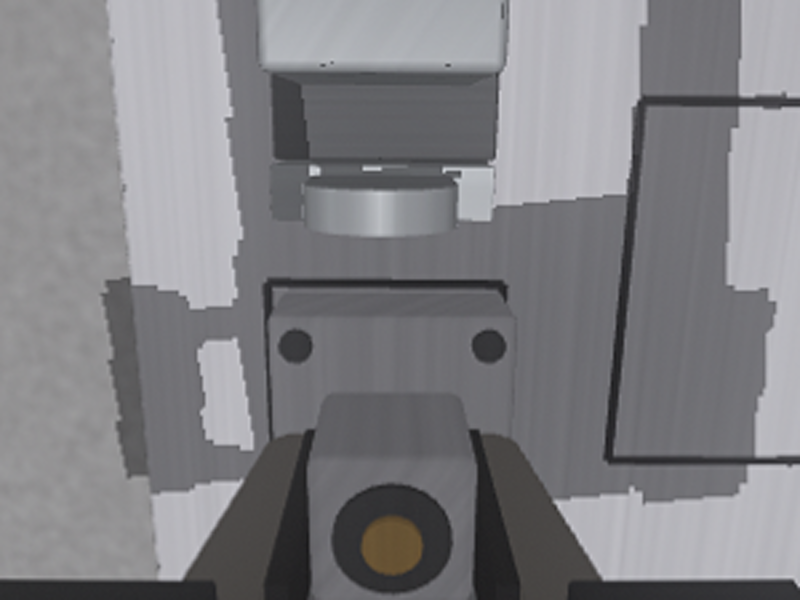

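The housing is at the stop: screws at (295,347) and (489,347), outline near corners at (265,284) and (506,284), packer0's tab around (380,205). I'll compute the offset from the outline.

```bash
python3 - <<'E'
from bed import *
import pickle
m=pickle.load(open("pics/w5.pkl","rb"))
c=lambda L:np.array(L,float)*.375+[110-.31,60-.31]
for n,L,z in(("screws",[(295,347),(489,347)],.04),("block near",[(276,311),(513,311)],.04),("outline",[(266,284),(505,284)],.012),("base p0 top",[(272,167),(494,167),(272,219),(494,219)],.042),("tab top",[(304,205),(458,205)],.065),("post",[(262,65),(503,65)],.087)):
    print(n,[(tb(p)*1e3).round(1)[:2].tolist() for p in onz(m,c(L),z)])
E
```

```text
screws [[37.7, -72.9], [37.7, -26.1]]
block near [[28.7, -77.1], [28.8, -20.7]]
outline [[28.1, -83.9], [28.2, -18.7]]
base p0 top [[-4.9, -76.3], [-4.8, -26.8], [6.7, -76.8], [6.7, -26.3]]
tab top [[1.1, -66.8], [1.1, -36.6]]
post [[-23.5, -70.3], [-23.5, -31.8]]
```

```bash
python3 inch.py '[{"aperture":0.2,"d":[0.05,-0.09,-0.025]},{"aperture":0.2},{"aperture":0.2}]'
python3 - <<'E'
from bed import *
t,r,o=st();print(tb(t).round(4),o["force"],o["ft_torque"],delta(bp(.0678,-.0515,t[2]),np.pi/2+yaw))
E
```

```text
time: 6.52
tcp_pos: [0.6377, -0.0001, 0.1331]
ee_rot: [0.048, 0.999, 0.001, -0.003]
force: [-11.8, 6.5, 13.6]
grip_width: 0.367
grasp_force: 25.0
[ 0.0682 -0.0505  0.1331] [-11.7945577    6.47270687  13.5526957 ] [ 1.20959327  1.969073   -0.0237934 ] [array([ 0.0004, -0.001 ,  0.    ]), np.float64(-0.001), array([ 0.0008, -0.007 , -0.    ])]
```

To row units: -0.0012 m is -0.06, 0.0008 m is 0.04.

```bash
python3 inch.py '[{"aperture":0.2,"d":[0,-0.06,0]},{"aperture":0.2},{"aperture":0.2,"d":[0,0.04,0]},{"aperture":0.2},{"aperture":0.6},{"aperture":0.7},{"aperture":0.8},{"aperture":1}]'
python3 inch.py '[{"aperture":1,"d":[0,0,-0.6]},{"aperture":1,"d":[0,0,-1.5]},{"aperture":1,"d":[0,0,-2]},{"aperture":1,"d":[0,0,-1.75]},{"aperture":1},{"aperture":1}]'
python3 snap.py w6; python3 - <<'E'
from bed import *
import pickle
t,r,o=st();print(tb(t).round(4),o["force"],delta([.55,-.20,.25],np.pi/2-.19))
m=pickle.load(open("pics/w6.pkl","rb"))
print([ (np.round(q)).tolist() for q in proj(m,[bp(.038,-.073,.04),bp(.038,-.026,.04),bp(.028,-.083,.012),bp(.028,-.019,.012),bp(.1,-.1,.04)])])
a=cv2.imread('pics/w6.png')[60:285,110:410];cv2.imwrite('pics/w6b.png',cv2.resize(a,(800,600),interpolation=cv2.INTER_CUBIC))
E
```

```text
time: 7.18
tcp_pos: [0.6406, -0.0019, 0.133]
ee_rot: [0.048, 0.999, -0.0, -0.0]
force: [0.3, -0.8, 0.1]
grip_width: 0.637
grasp_force: 0.0
time: 7.68
tcp_pos: [0.6419, -0.0019, 0.2537]
ee_rot: [0.048, 0.999, 0.0, 0.003]
force: [-0.4, -0.2, -1.2]
grip_width: 0.998
grasp_force: 0.0
[ 0.0715 -0.052   0.2515] [ 0.15746393 -0.53233173  0.188798  ] [array([ 0.0715, -0.2059,  0.0014]), np.float64(0.0941), array([ 0.0001,  0.002 , -0.    ])]
[[236.0, 150.0], [281.0, 150.0], [228.0, 137.0], [285.0, 137.0], [213.0, 206.0]]
```

View pics/w6b.png

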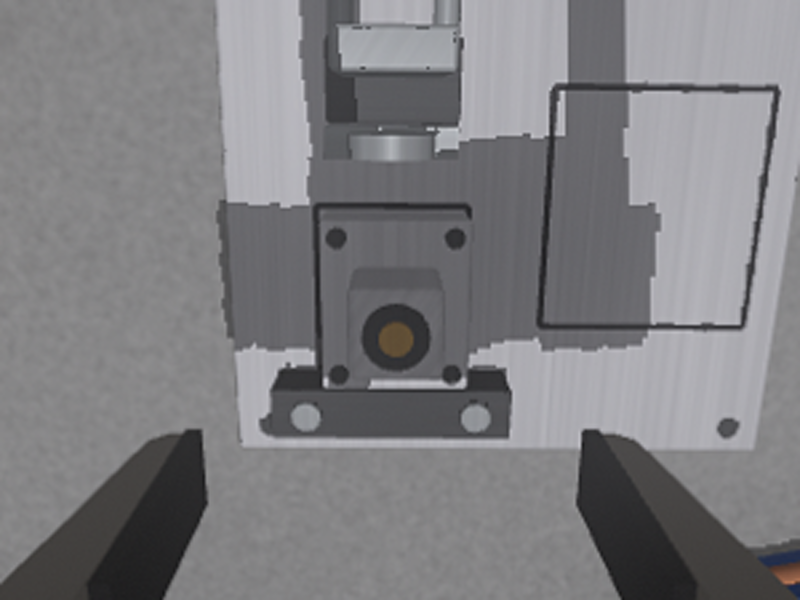

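The housing sits in its outline against the stop, with screws at (336,238), (456,238), (339,374) and (452,374) and outline sides at columns 316 and 470. Next is the rack.

```bash
python3 - <<'E'
from bed import *
import pickle
m=pickle.load(open("pics/w6.pkl","rb"))
c=lambda L:np.array(L,float)*.375+[110-.31,60-.31]
for n,L,z in(("screws",[(336,238),(456,238),(452,374),(339,374)],.04),("outline",[(316,207),(470,207)],.012),("stop",[(278,390),(508,390)],.04)):
    print(n,[(tb(p)*1e3).round(1)[:2].tolist() for p in onz(m,c(L),z)])
m=pickle.load(open("pics/w3.pkl","rb"));c=lambda L:np.array(L,float)*.425+[40-.29,20-.29]
q=onz(m,c([(34,118),(151,131),(158,378),(55,368)]),.024);print(q.round(3).tolist(),q.mean(0).round(3))
ry=np.mean([np.arctan2(*(q[3]-q[0])[1::-1]),np.arctan2(*(q[2]-q[1])[1::-1])]);print("rack yaw",ry)
print(delta(list(q.mean(0)[:2]+[-.0,0])+[.25],np.pi/2+ry))
E
```

```text
screws [[36.7, -73.1], [36.8, -26.4], [92.8, -26.7], [92.8, -73.1]]
outline [[28.3, -83.2], [28.3, -18.5]]
stop [[99.8, -98.4], [99.9, -3.4]]
[[0.452, -0.228, 0.024], [0.465, -0.164, 0.024], [0.606, -0.194, 0.024], [0.594, -0.257, 0.024]] [ 0.529 -0.211  0.024]
rack yaw -0.20456323290589973
[array([ 0.0911, -0.2187,  0.0014]), np.float64(0.1086), array([ 0.0001,  0.002 , -0.    ])]
```

```bash
python3 inch.py '[{"aperture":1,"d":[0.76,-1.825,0]},{"aperture":1,"d":[0.76,-1.825,0]},{"aperture":1,"d":[0.76,-1.825,0]},{"aperture":1,"d":[0.76,-1.825,0]},{"aperture":1,"d":[0.76,-1.825,0]},{"aperture":1,"d":[0.76,-1.825,0],"rot":[0,0,0.545]},{"aperture":1},{"aperture":1}]'
python3 snap.py w7
python3 inch.py '[{"aperture":1,"d":[0,1.5,0]},{"aperture":1,"d":[0,1.5,0]},{"aperture":1},{"aperture":1}]'
python3 snap.py w8;  python3 - <<'E'
from h import *
a=cv2.imread('pics/w7.png')[20:245,100:400];b=cv2.imread('pics/w8.png')[20:245,60:360]
cv2.imwrite('pics/w7b.png',cv2.resize(np.vstack([a,b]),(800,1200),interpolation=cv2.INTER_CUBIC)[:,:])
cv2.imwrite('pics/w78.png',np.hstack([cv2.resize(a[:,40:210],(400,530),interpolation=cv2.INTER_CUBIC),cv2.resize(b[:,20:190],(400,530),interpolation=cv2.INTER_CUBIC)]))
E
```

```text
time: 8.4
tcp_pos: [0.5273, -0.2124, 0.249]
ee_rot: [0.104, 0.995, 0.0, -0.001]
force: [-0.1, 1.3, 0.1]
grip_width: 0.998
grasp_force: 0.0
time: 8.78
tcp_pos: [0.5416, -0.1499, 0.2497]
ee_rot: [0.1, 0.995, 0.0, -0.001]
force: [-0.1, -1.1, 0.8]
grip_width: 0.999
grasp_force: 0.0
```

View pics/w78.png

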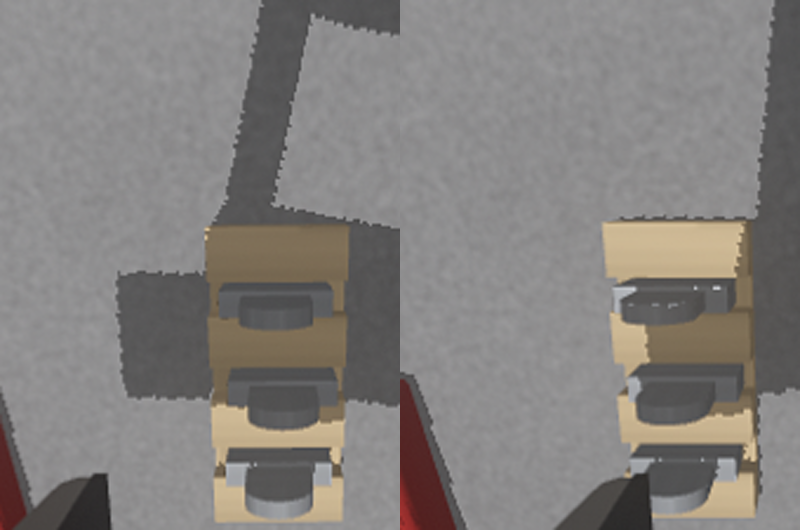

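Two rack views, left at offset (140,20) and right at offset (80,20), scale 2.355. In the left view plate 1's base spans columns 219–333, with its far top edge at row 317 and its tab's far top edge at row 327. In the right view the base spans columns 614–734 (minus 400), with the tab's far edge at row 323.

```bash
python3 - <<'E'
from h import *
import pickle
m7=pickle.load(open("pics/w7.pkl","rb"));m8=pickle.load(open("pics/w8.pkl","rb"))
c=lambda L,o:np.array(L,float)/2.3545+[o-.29,20-.29]
A=lambda *L:c(L,140);Bc=lambda *L:c(L,80)-[400/2.3545,0]
print("base far corners",onz(m7,A((220,317),(333,317)),.038).round(4).tolist(),onz(m8,Bc((622,320),(733,307)),.038).round(4).tolist())
print("base near",onz(m7,A((219,293),(333,293)),.038).round(4).tolist())
print("tab peak far",onz(m7,A((276,328)),.076).round(4),onz(m8,Bc((660,323)),.076).round(4))
print("tab sides far",onz(m7,A((240,323),(312,323)),.061).round(4).tolist())
print("shoulder 3d",two(m7,A((333,317))[0],m8,Bc((733,307))[0]), "peak 3d",two(m7,A((276,328))[0],m8,Bc((660,323))[0]))
q=onz(m7,A((206,228),(349,226),(342,521),(216,521)),.024);print("rack",q.round(4).tolist(),q.mean(0),np.arctan2(*(q[1]-q[0])[1::-1])-np.pi/2)
e=(q[3]+q[2]-q[0]-q[1])[:2];print("yaw",np.arctan2(e[1],e[0]));ex=e/np.linalg.norm(e)
for k in(-1,0,1):print("slot",q.mean(0)[:2]+ex*.04*k)
E
```

```text
base far corners [[0.4907, -0.2291, 0.038], [0.5009, -0.1805, 0.038]] [[0.4946, -0.2275, 0.038], [0.4987, -0.1781, 0.038]]
base near [[0.4804, -0.2271, 0.038], [0.4906, -0.1786, 0.038]]
tab peak far [[ 0.4934 -0.2046  0.076 ]] [[ 0.494  -0.2012  0.076 ]]
tab sides far [[0.4912, -0.219, 0.061], [0.4972, -0.1904, 0.061]]
shoulder 3d (array([ 0.50120367, -0.17976826,  0.02965166]), np.float64(0.0027256486065499815)) peak 3d (array([ 0.49605421, -0.20512705,  0.06147192]), np.float64(0.00011922130533570547))
rack [[0.4528, -0.2276, 0.024], [0.4651, -0.1655, 0.024], [0.6067, -0.1943, 0.024], [0.5935, -0.2565, 0.024]] [ 0.52954299 -0.21098152  0.024     ] -0.19448543871411772
yaw -0.20172453340949692
slot [ 0.49035409 -0.20296715]
slot [ 0.52954299 -0.21098152]
slot [ 0.56873189 -0.21899589]
```

```bash
python3 - <<'E'
from h import *
print(delta([.4906,-.2035,.131],np.pi/2-.20),st()[0])
E
```

```text
[array([ 0.0392, -0.0618,  0.1188]), np.float64(-0.0011), array([-0.    , -0.0008,  0.    ])] [ 0.5414648  -0.15080446  0.24980726]
```

Pre-close to about 0.6 on the way, stopping 20 mm above first.

Units first: shifts go in units of 20 mm and turns go in units of 0.2 rad. So 0.03 m is 1.5, 0.029 m is 1.45.

```bash
python3 inch.py '[{"aperture":0.6,"d":[0.65,-1,0.5]},{"aperture":0.6,"d":[0.65,-1.05,0.5]},{"aperture":0.6,"d":[0.65,-1.05,1]},{"aperture":0.6,"d":[0,0,1.5]},{"aperture":0.6,"d":[0,0,1.45]},{"aperture":0.6},{"aperture":0.6}]'
python3 - <<'E'
from h import *
print(delta([.4906,-.2035,.131],np.pi/2-.20),st()[0])
E
```

```text
time: 9.42
tcp_pos: [0.4895, -0.205, 0.1504]
ee_rot: [0.102, 0.995, 0.0, -0.002]
force: [0.1, -0.0, -0.0]
grip_width: 0.599
grasp_force: 0.0
[array([-0.0008,  0.0017,  0.0194]), np.float64(-0.0047), array([ 0.0006, -0.0034,  0.    ])] [ 0.48950129 -0.20500142  0.1503562 ]
```

To row units: 0.01 m is 0.5, 0.0095 m is 0.475, -0.004 rad is -0.02.

```bash
python3 inch.py '[{"aperture":0.6,"d":[0,0.085,0.5],"rot":[0,0,-0.02]},{"aperture":0.6,"d":[0,0,0.475]},{"aperture":0.6},{"aperture":0.2},{"aperture":0.2},{"aperture":0.2},{"aperture":0.2},{"aperture":0.2}]' 30
python3 inch.py '[{"aperture":0.2},{"aperture":0.2}]'
```

```text
time: 10.08
tcp_pos: [0.491, -0.2035, 0.1323]
ee_rot: [0.1, 0.995, -0.0, 0.0]
force: [0.6, 0.3, 2.4]
grip_width: 0.326
grasp_force: 30.0
time: 10.25
tcp_pos: [0.4909, -0.2035, 0.1322]
ee_rot: [0.1, 0.995, -0.0, 0.0]
force: [-0.8, -0.2, 5.6]
grip_width: 0.321
grasp_force: 30.0
```

```bash
python3 inch.py '[{"aperture":0.2,"d":[0,0,-0.5]},{"aperture":0.2,"d":[0,0,-1.25]},{"aperture":0.2,"d":[0,0,-1.75]},{"aperture":0.2,"d":[0,0,-1.75]},{"aperture":0.2}]'
python3 - <<'E'
from bed import *
o=st()[2];print(o["grasp_force"],o["force"],o["tcp_pos"]);print(delta(bp(.0183,-.0513,.234),np.pi/2+yaw))
E
```

```text
time: 10.67
tcp_pos: [0.4931, -0.2044, 0.2431]
ee_rot: [0.1, 0.995, -0.001, 0.004]
force: [1.7, -0.8, -2.1]
grip_width: 0.321
grasp_force: 30.0
29.999226182699203 [ 1.70866974 -0.75258829 -2.0536531 ] [ 0.49310051 -0.2044093   0.24312198]
[array([-0.0514,  0.223 ,  0.0092]), np.float64(-0.1052), array([-0.0017,  0.0084, -0.    ])]
```

To row units: 0.036 m is 1.8, 0.01 m is 0.5, -0.105 rad is -0.525.

```bash
python3 inch.py '[{"aperture":0.2,"d":[-0.4,1.8,0]},{"aperture":0.2,"d":[-0.4,1.8,0]},{"aperture":0.2,"d":[-0.4,1.8,0]},{"aperture":0.2,"d":[-0.4,1.8,0]},{"aperture":0.2,"d":[-0.4,1.8,0]},{"aperture":0.2,"d":[-0.4,1.8,0]},{"aperture":0.2,"rot":[0,0,-0.525]},{"aperture":0.2,"d":[0,0,0.5]}]'
python3 inch.py '[{"aperture":0.2},{"aperture":0.2}]'
python3 - <<'E'
from bed import *
o=st()[2];print(o["grasp_force"],o["force"],o["tcp_pos"]);print(delta(bp(.0183,-.0513,.160),np.pi/2+yaw))
E
```

```text
time: 11.33
tcp_pos: [0.5818, 0.0006, 0.2276]
ee_rot: [0.044, 0.999, 0.0, 0.001]
force: [-0.1, 0.8, -2.3]
grip_width: 0.324
grasp_force: 30.0
time: 11.5
tcp_pos: [0.5794, -0.002, 0.2255]
ee_rot: [0.049, 0.999, -0.0, -0.001]
force: [0.5, -0.5, -2.5]
grip_width: 0.319
grasp_force: 30.0
29.999164268374443 [ 0.46148848 -0.52565028 -2.53236541] [ 0.57944391 -0.0020104   0.22545948]
[array([-0.0081,  0.0067,  0.0654]), np.float64(-0.0033), array([-0.0005, -0.0029,  0.    ])]
```

```bash
python3 inch.py '[{"aperture":0.2,"d":[-0.41,0.335,0],"rot":[0,0,-0.015]},{"aperture":0.2},{"aperture":0.2,"d":[0,0,1]},{"aperture":0.2,"d":[0,0,1]},{"aperture":0.2,"d":[0,0,1]},{"aperture":0.2},{"aperture":0.2}]'
python3 snap.py w9
python3 - <<'E'
from bed import *
o=st()[2];print(o["grasp_force"],o["force"],o["tcp_pos"]);print(delta(bp(.0183,-.0513,.136),np.pi/2+yaw))
a=cv2.imread('pics/w9.png')[60:285,110:410];cv2.imwrite('pics/w9b.png',cv2.resize(a,(800,600),interpolation=cv2.INTER_CUBIC))
E
```

```text
time: 12.08
tcp_pos: [0.5892, 0.0042, 0.1664]
ee_rot: [0.047, 0.999, -0.0, -0.001]
force: [0.1, -1.3, -2.4]
grip_width: 0.324
grasp_force: 30.0
29.999222829937935 [ 0.84004998 -0.06325276 -1.32774412] [0.58993318 0.00426277 0.16736336]
[array([ 0.0019, -0.0006,  0.0314]), np.float64(0.0018), array([-0.    ,  0.0002,  0.    ])]
```

View pics/w9b.png

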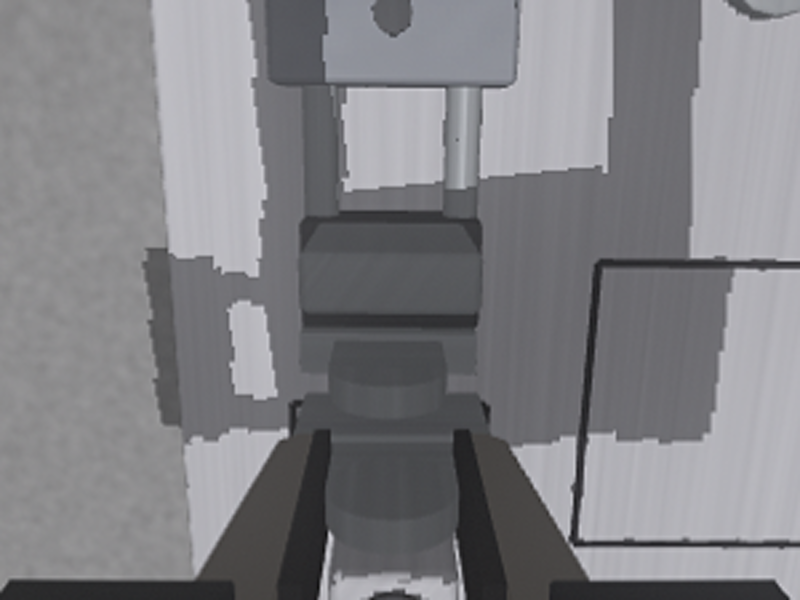

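The held plate is between packer0's tab (388,375) and the housing. Its base near edge is at row 395, columns 300–487.

```bash
python3 - <<'E'
from bed import *
import pickle
m=pickle.load(open("pics/w9.pkl","rb"))
c=lambda L:np.array(L,float)*.375+[110-.31,60-.31]
for n,L,z in(("held base near",[(300,395),(487,395)],.0734),("held tab far side",[(328,525),(458,525)],.1),("p0 tab top",[(330,395),(447,395)],.065),("p0 base near",[(301,328),(476,328)],.042),("post top",[(302,252),(480,252)],.087)):
    print(n,[(tb(p)*1e3).round(1)[:2].tolist() for p in onz(m,c(L),z)])
E
python3 inch.py '[{"aperture":0.2,"d":[0.095,-0.025,0.5],"rot":[0,0,0.01]},{"aperture":0.2,"d":[0,0,0.45]},{"aperture":0.2,"d":[0,0,0.3]},{"aperture":0.2},{"aperture":0.2}]'
```

```text
held base near [[1.7, -73.1], [1.6, -27.2]]
held tab far side [[22.2, -64.6], [22.1, -36.0]]
p0 tab top [[4.8, -66.5], [4.8, -36.4]]
p0 base near [[-6.6, -76.2], [-6.6, -26.9]]
post top [[-36.1, -69.9], [-36.2, -31.8]]
time: 12.55
tcp_pos: [0.5874, 0.0043, 0.1414]
ee_rot: [0.047, 0.999, -0.0, -0.0]
force: [0.1, 0.7, -2.5]
grip_width: 0.319
grasp_force: 30.0
```

To row units: 0.003 m is 0.15, 0.0015 m is 0.075.

```bash
python3 inch.py '[{"aperture":0.2,"d":[0,0,0.15]},{"aperture":0.2,"d":[0,0,0.075]},{"aperture":0.2}]'
python3 inch.py '[{"aperture":0.2,"d":[0,0,0.06]},{"aperture":0.2}]'
python3 inch.py '[{"aperture":0.2,"d":[0,0,0.05]},{"aperture":0.2}]'
```

```text
time: 12.8
tcp_pos: [0.5876, 0.0043, 0.1371]
ee_rot: [0.047, 0.999, -0.0, -0.0]
force: [0.3, -0.5, -2.0]
grip_width: 0.32
grasp_force: 30.0
time: 12.97
tcp_pos: [0.5879, 0.0043, 0.1363]
ee_rot: [0.047, 0.999, 0.0, 0.0]
force: [-0.3, -0.7, -0.8]
grip_width: 0.323
grasp_force: 30.0
time: 13.13
tcp_pos: [0.5881, 0.0042, 0.1362]
ee_rot: [0.047, 0.999, 0.0, 0.001]
force: [-3.1, -0.5, 9.7]
grip_width: 0.322
grasp_force: 30.0
```

```bash
python3 inch.py '[{"aperture":0.2,"d":[0,0,-0.04]},{"aperture":0.2},{"aperture":0.6},{"aperture":0.6},{"aperture":0.6},{"aperture":0.6},{"aperture":0.6}]'
python3 inch.py '[{"aperture":0.6,"d":[0,0,-0.5]},{"aperture":0.6,"d":[0,0,-1.5]},{"aperture":0.6,"d":[0,0,-1.75]},{"aperture":0.6,"d":[0,0,-1.75]},{"aperture":0},{"aperture":0}]'
python3 snap.py w10
python3 - <<'E'
from bed import *
o=st()[2];print(o["tcp_pos"])
a=cv2.imread('pics/w10.png')[30:255,110:410];cv2.imwrite('pics/w10b.png',cv2.resize(a,(800,600),interpolation=cv2.INTER_CUBIC))
E
```

```text
time: 13.72
tcp_pos: [0.5876, 0.0043, 0.1358]
ee_rot: [0.047, 0.999, 0.0, -0.0]
force: [0.3, 0.1, 0.1]
grip_width: 0.599
grasp_force: 0.0
time: 14.22
tcp_pos: [0.5888, 0.0043, 0.2487]
ee_rot: [0.047, 0.999, 0.0, 0.002]
force: [-0.1, 0.8, -0.9]
grip_width: 0.479
grasp_force: 0.0
[0.58777067 0.00428231 0.24685138]
```

View pics/w10b.png

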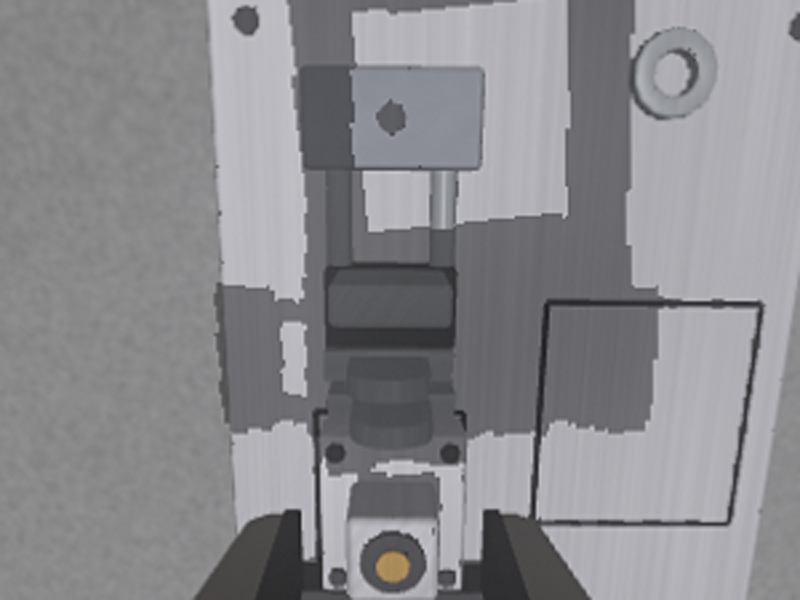

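Both plates stand upright in the gap: tabs at (390,375) and (390,415), post at (391,300), housing screws at (335,453) and (450,453). Next I go behind the post with closed fingers.

```bash
python3 - <<'E'
from bed import *
import pickle
m=pickle.load(open("pics/w10.pkl","rb"))
c=lambda L:np.array(L,float)*.375+[110-.31,30-.31]
for n,L,z in(("post near top",[(327,283),(456,283)],.087),("screws",[(335,453),(450,453)],.04),("bearing",[(675,72)],.02)):
    print(n,[(tb(p)*1e3).round(1)[:2].tolist() for p in onz(m,c(L),z)])
print(delta(bp(-.062,-.051,.2),np.pi/2+yaw))
E
```

```text
post near top [[-36.6, -70.9], [-36.6, -30.1]]
screws [[37.0, -73.2], [37.0, -26.8]]
bearing [[-107.2, 55.8]]
[array([ 0.0801, -0.    ,  0.0467]), np.float64(0.0008), array([0.0002, 0.0017, 0.    ])]
```

To row units: 0.03 m is 1.5, 0.027 m is 1.35.

```bash
python3 inch.py '[{"aperture":0,"d":[1.35,0,0]},{"aperture":0,"d":[1.35,0,0]},{"aperture":0,"d":[1.3,0,0.25]},{"aperture":0,"d":[0,0,1.5]},{"aperture":0,"d":[0,0,1]},{"aperture":0},{"aperture":0}]' 20
python3 - <<'E'
from bed import *
print(delta(bp(-.062,-.051,.138),np.pi/2+yaw),st()[2]["grip_width"])
E
```

```text
time: 14.85
tcp_pos: [0.5067, 0.0118, 0.1894]
ee_rot: [0.047, 0.999, -0.0, -0.002]
force: [0.5, 0.8, 0.8]
grip_width: 0.006
grasp_force: 0.0
[array([-0.0015,  0.0002,  0.0514]), np.float64(0.0008), array([-0.0005, -0.0043,  0.    ])] 0.006016783919620701
```

To row units: 0.026 m is 1.3, 0.025 m is 1.25.

```bash
python3 inch.py '[{"aperture":0,"d":[0,0,1.25]},{"aperture":0,"d":[0,0,1.3]},{"aperture":0},{"aperture":0}]'
python3 inch.py '[{"aperture":0,"d":[-0.3,0,0]},{"aperture":0,"d":[-0.2,0,0]},{"aperture":0}]'
python3 inch.py '[{"aperture":0,"d":[-0.15,0,0]},{"aperture":0}]'
python3 -c "
from bed import *
print(tb(st()[0]),st()[2]['force'])"
```

```text
time: 15.18
tcp_pos: [0.5077, 0.0118, 0.1398]
ee_rot: [0.047, 0.999, -0.0, -0.001]
force: [0.0, -0.3, 0.8]
grip_width: 0.007
grasp_force: 0.0
time: 15.43
tcp_pos: [0.5201, 0.0108, 0.1415]
ee_rot: [0.047, 0.999, 0.0, 0.002]
force: [-0.2, 0.3, -0.5]
grip_width: 0.003
grasp_force: 0.0
time: 15.6
tcp_pos: [0.5219, 0.0106, 0.1407]
ee_rot: [0.047, 0.999, 0.0, 0.001]
force: [0.1, -0.3, -0.5]
grip_width: 0.005
grasp_force: 0.0
[-0.04814735 -0.05094066  0.14066166] [ 0.0593951  -0.29499873 -0.46633518]
```

```bash
for i in 1; do python3 inch.py '[{"aperture":0,"d":[-0.1,0,0]},{"aperture":0,"d":[-0.05,0,0]},{"aperture":0}]'; done
python3 inch.py '[{"aperture":0,"d":[-0.075,0,0]},{"aperture":0,"d":[-0.075,0,0]},{"aperture":0}]'
python3 inch.py '[{"aperture":0,"d":[-0.075,0,0]},{"aperture":0,"d":[-0.075,0,0]},{"aperture":0}]'
python3 -c "
from bed import *
print(tb(st()[0]),st()[2]['force'])"
```

```text
time: 15.85
tcp_pos: [0.5241, 0.0103, 0.14]
ee_rot: [0.047, 0.999, -0.0, 0.0]
force: [0.4, 0.0, 0.1]
grip_width: 0.005
grasp_force: 0.0
time: 16.1
tcp_pos: [0.5262, 0.0101, 0.1397]
ee_rot: [0.047, 0.999, -0.0, -0.001]
force: [-4.7, 0.8, 3.0]
grip_width: 0.003
grasp_force: 2.0
time: 16.35
tcp_pos: [0.5293, 0.0098, 0.1396]
ee_rot: [0.047, 0.999, -0.0, -0.001]
force: [-4.3, 0.3, 2.1]
grip_width: 0.006
grasp_force: 2.3
[-0.04068371 -0.05101498  0.13963337] [-4.26578656  0.32852196  2.13413417]
```

To row units: -0.0015 m is -0.075.

```bash
python3 inch.py '[{"aperture":0,"d":[-0.075,0,0]},{"aperture":0,"d":[-0.075,0,0]},{"aperture":0,"d":[-0.075,0,0]},{"aperture":0}]'
python3 inch.py '[{"aperture":0,"d":[-0.075,0,0]},{"aperture":0,"d":[-0.075,0,0]},{"aperture":0}]'
python3 inch.py '[{"aperture":0,"d":[-0.06,0,0]},{"aperture":0}]'
python3 -c "
from bed import *
print(tb(st()[0]),st()[2]['force'])"
```

```text
time: 16.68
tcp_pos: [0.5334, 0.0093, 0.1396]
ee_rot: [0.047, 0.999, -0.0, -0.001]
force: [-6.5, -0.2, 4.3]
grip_width: 0.002
grasp_force: 3.1
time: 16.93
tcp_pos: [0.5363, 0.009, 0.1396]
ee_rot: [0.047, 0.999, -0.0, -0.001]
force: [-6.6, 0.0, 4.1]
grip_width: 0.004
grasp_force: 3.3
time: 17.1
tcp_pos: [0.5367, 0.009, 0.1395]
ee_rot: [0.047, 0.999, -0.0, -0.002]
force: [-8.7, 1.2, 7.0]
grip_width: 0.006
grasp_force: 4.9
[-0.03323265 -0.05107912  0.139519  ] [-8.66713212  1.17661354  6.98653193]
```

To row units: -0.0012 m is -0.06.

```bash
python3 inch.py '[{"aperture":0,"d":[-0.06,0,0]},{"aperture":0}]'
python3 inch.py '[{"aperture":0,"d":[-0.06,0,0]},{"aperture":0}]'
python3 inch.py '[{"aperture":0,"d":[-0.06,0,0]},{"aperture":0}]'
python3 -c "
from bed import *
print(tb(st()[0]),st()[2]['force'])"
```

```text
time: 17.27
tcp_pos: [0.5369, 0.009, 0.1394]
ee_rot: [0.047, 0.999, -0.0, -0.003]
force: [-13.2, 1.4, 9.9]
grip_width: -0.001
grasp_force: 6.9
time: 17.43
tcp_pos: [0.5371, 0.0089, 0.1392]
ee_rot: [0.048, 0.999, -0.0, -0.004]
force: [-17.7, 2.6, 12.9]
grip_width: 0.006
grasp_force: 8.8
time: 17.6
tcp_pos: [0.5373, 0.0089, 0.1391]
ee_rot: [0.048, 0.999, -0.0, -0.006]
force: [-20.2, 3.1, 16.6]
grip_width: 0.003
grasp_force: 10.8
[-0.03263801 -0.0511309   0.13911269] [-20.17222533   3.08108334  16.57396506]
```

To row units: -0.001 m is -0.05, -0.0012 m is -0.06.

```bash
python3 inch.py '[{"aperture":0,"d":[-0.06,0,-0.05]},{"aperture":0},{"aperture":0}]'
python3 inch.py '[{"aperture":0},{"aperture":0},{"aperture":0},{"aperture":0}]'
python3 snap.py s11 side; python3 snap.py s12 scene; python3 - <<'E'
from bed import *
import pickle
# tab edges without a viewing: brightness along the bed-x line through the tab tops, each camera
for n in("s11","s12"):
    m=pickle.load(open(f"pics/{n}.pkl","rb"));g=cv2.cvtColor(cv2.imread(f"pics/{n}.png"),cv2.COLOR_BGR2GRAY)
    for y,z in((-.051,.078),(-.074,.041)):
        xs=np.arange(-.03,.06,.003);p=proj(m,[bp(x,y,z) for x in xs]).astype(np.float32)
        print(n,y,list(zip((xs*1e3).round().astype(int).tolist(),cv2.remap(g,p[:,0],p[:,1],cv2.INTER_LINEAR).ravel().tolist())))
E
```

```text
time: 17.85
tcp_pos: [0.5374, 0.0089, 0.1392]
ee_rot: [0.048, 0.999, -0.0, -0.007]
force: [-21.6, 3.9, 8.3]
grip_width: 0.004
grasp_force: 10.8
time: 18.18
tcp_pos: [0.5374, 0.0089, 0.1392]
ee_rot: [0.048, 0.999, -0.0, -0.007]
force: [-20.1, 3.4, 7.9]
grip_width: 0.009
grasp_force: 10.7
s11 -0.051 [(-30, 104), (-27, 104), (-24, 99), (-21, 100), (-18, 107), (-15, 108), (-12, 105), (-9, 104), (-6, 107), (-3, 106), (0, 106), (3, 106), (6, 105), (9, 106), (12, 105), (15, 106), (18, 106), (21, 106), (24, 106), (27, 106), (30, 106), (33, 105), (36, 107), (39, 106), (42, 104), (45, 109), (48, 135), (51, 181), (54, 193), (57, 145)]
s11 -0.074 [(-30, 74), (-27, 72), (-24, 75), (-21, 81), (-18, 81), (-15, 80), (-12, 81), (-9, 77), (-6, 76), (-3, 74), (0, 77), (3, 75), (6, 102), (9, 165), (12, 175), (15, 176), (18, 183), (21, 167), (24, 167), (27, 197), (30, 184), (33, 165), (36, 125), (39, 115), (42, 181), (45, 209), (48, 211), (51, 211), (54, 212), (57, 211)]
s12 -0.051 [(-30, 93), (-27, 98), (-24, 102), (-21, 103), (-18, 105), (-15, 105), (-12, 106), (-9, 106), (-6, 107), (-3, 108), (0, 111), (3, 123), (6, 140), (9, 153), (12, 159), (15, 159), (18, 158), (21, 158), (24, 158), (27, 148), (30, 132), (33, 120), (36, 113), (39, 111), (42, 115), (45, 119), (48, 126), (51, 133), (54, 140), (57, 152)]
s12 -0.074 [(-30, 105), (-27, 102), (-24, 96), (-21, 90), (-18, 84), (-15, 81), (-12, 79), (-9, 75), (-6, 73), (-3, 73), (0, 85), (3, 109), (6, 143), (9, 162), (12, 174), (15, 173), (18, 171), (21, 172), (24, 169), (27, 162), (30, 149), (33, 143), (36, 149), (39, 170), (42, 194), (45, 216), (48, 225), (51, 228), (54, 230), (57, 230)]
```

The jaw face is at about 6 mm, so about 13 mm of travel out of 17. The pack is continuous from there to the housing at 30 mm. I'll push slightly firmer and hold.

```bash
python3 inch.py '[{"aperture":0,"d":[-0.1,0,-0.025]},{"aperture":0},{"aperture":0}]'
python3 inch.py '[{"aperture":0},{"aperture":0},{"aperture":0},{"aperture":0},{"aperture":0},{"aperture":0}]'
```

```text
time: 18.53
tcp_pos: [0.5377, 0.0088, 0.1392]
ee_rot: [0.048, 0.999, -0.0, -0.009]
force: [-26.5, 4.5, 11.2]
grip_width: 0.003
grasp_force: 13.5
time: 19.03
tcp_pos: [0.5377, 0.0088, 0.1392]
ee_rot: [0.048, 0.999, -0.0, -0.009]
force: [-26.4, 6.0, 11.1]
grip_width: 0.006
grasp_force: 13.5
```

```bash
python3 -c "
from rig import env
print(env.job_done())"
```

```text
the job is handed in; nothing more can be done
None
```

The job is handed in at about 19 s: the housing is square against the end stop, one plate was added (two in the pack, two left in the rack), and the arm is holding the jaw at about 13 of its 17 mm travel with about 26 N. I checked the final nip only from measured travel and image brightness, because I had already used all 10 picture views.

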